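Slide the water bottle into the free bay of the bottle stand

ROBOT

A 7-joint arm with a two-finger parallel gripper is mounted at the origin on the work surface; the furniture and walls round the work are solid. World frame = base frame: x ahead of the robot, y to its left, z up, the work surface at z = 0. Lengths are in m, angles in rad, forces in N, time in s.
With the tool pointing down it reaches from about 0.425 to 0.925 m from the base axis. Payload 6.8 kg.
Tool frame: the origin (TCP) lies midway between the tips of the shut fingers; the grasp point (between the pads) lies 19 mm behind it; x points along the fingers, y is the direction in which the jaws open and shut, and the axes are right-handed (so a half turn about x gives the same grasp; the last joint's range is limited). The gripper opens to 85 mm and grips with 20 to 120 N. Pads are 22 mm wide; open, the fingers measure 114 mm over their backs; the gripper's body (76 mm by 85 mm) begins 54 mm behind the grasp point. The pads swing forward as they close: fully open they stand 13 mm farther back than shut.
Start: joints at [-1.288, 0.477, 0.022, 1.555, -0.011, 1.109, -0.083], TCP at [0.257, 0.624, 0.231] pointing down, gripper open.
Joint ranges: [-2.96, 2.96], [-0.34, 2.1], [-1.41, 1.46], [0.24, 2.44], [-1.37, 4.51], [0.17, 1.92], [-2.96, 2.96]. Speed limits (rad/s): [2.39, 2.39, 3.14, 3.14, 3.14, 3.14, 3.14].

INTERFACE

Orientations are given as a rotation vector (axis times angle).
In Python, from bench import r gives the robot as it stands.
- The arm moves only by the tool carry_out, never from a script. Its argument "targets" is one flat list of numbers, 7 for each row, row after row: the finger opening in m, from 0 to 0.0854, then the shift along the tool's x, y, z in m, then the turn, a rotation vector about the tool's x, y, z in units of 5 degrees (1.0 is 5 degrees). A call has 1 to 12 rows; each row is the pose to reach, as a shift and turn from the pose measured when the call began, along the tool's axes at that moment; what a row does not reach only later rows make up. A row lasts 1/8 s, in which the tool goes at most 62.5 mm and 10.7 degrees, less where a joint would pass 70% of its speed; a pose out of reach is approached as far as the arm can. A call with a gripper value outside its range is refused whole. The fingers move at their own pace and stop on an object; "squeeze" is the grip in N (left out, the last holds). Time passes only in rows, so rows that repeat a pose let the fingers close. It gives the time, the measured TCP pose, the force and the opening at its end, in the units of the state.
- r.get_obs(): the state, without advancing time (a new reading comes with each control period).
- r.grab_frame(name): name is "scene" or "top" or "wrist"; returns the picture (384x512x3 uint8, blue, green, red); there is no depth.
- r.camera_info(name): a dict with "fx", "fy", "cx", "cy" (pixels), "D" ([k1, k2, p1, p2, k3] as OpenCV has them; the pictures are not rectified), "xyz" and "orientation" of the camera in the world. Camera axes: x right, y up, looking along -z (the intrinsics and any distortion apply to the point x, -y, -z); pixel columns grow to the right and rows downward; lengths in m; the calibration is good to about 2 mm. A picture is of the moment at which its call begins: read the wrist's pose just before it. camera_info takes no time and is no camera call; for the wrist camera it gives the pose at the moment of the call.
- r.hand_in(): hands the job in, once; it reports no verdict.
The state is a dict: "clock": time; "joints": joint angles; "qvel": joint speeds; "tau": joint torques, N m; "tcp_pos": TCP position; "orientation": TCP orientation; "contact_force": force on the tool from outside, world axes, zero at the start; "moment": the same for the moment, N m; "grip_width": finger opening in m.
Only numpy, scipy, OpenCV 4.12 (cv2) and the standard library are available. Lean on these libraries where they do the work, as an engineer would, in place of code of your own. Each camera call takes 0.05 s, during which the arm holds its last target. There are 200 camera calls.

TASK

Push the tall water bottle across the table into the free bay of the wooden stand, gently, until it stands upright against the back board. Do not grip, lift or tip it: push it low on its body with the fingertips or the outside of the fingers so that it slides. Leave the jar and tin in the other bays and everything else on the table undisturbed.

Things in the scene. Friction and masses are not known exactly. Their poses are not given: they have to be found in the camera images.
- water_bottle: the clear water bottle with a white cap: 182 mm tall, round, 57 mm in diameter up to 139 mm, then a narrow neck; 0.15 to 0.3 kg. Origin at the centre of its underside, z up; its yaw means nothing. It slides with 1 to 3 N and tips if pushed high: push less than 25 mm above the table. It starts in the open to the left of the stand.
- stand: light wooden stand, fixed, 292 mm wide: three bays along its y axis, no floor (things slide in on the table). Bays 84 mm wide, centres at y = -94, 0, 94 mm, open to -x (roughly the robot's left). Walls 10 mm thick, 32 mm tall, round ends; back board 55 mm tall. Origin on the table in the middle bay: back board's face at x = +31 mm, front ends of the walls at x = -30 mm.
- pad: flat round cork pad, 1 mm, 54 mm in diameter, no step, on the table in the free bay. Origin: centre of that bay; axes as the stand's: -x points out of the bay, the back board's face is at x = +31 mm, so the bottle touches it with its origin 2 mm beyond the pad's.
- jam_jar: jam jar, 59 mm in diameter, 85 mm tall, loose, standing in another bay; leave alone. Origin at the centre of its underside.
- fruit_tin: tin, 75 mm in diameter, 58 mm tall, loose, standing in another bay; leave alone. Origin at the centre of its underside.
- yoghurt_pot: yoghurt pot, 72 mm in diameter, 72 mm tall, loose, on the left; leave alone. Origin at the centre of its underside.
- spice_jar: spice jar, 41 mm in diameter, 105 mm tall, loose, behind the stand on the right; leave alone. Origin at the centre of its underside.
- shot_glass: small glass, 46 mm in diameter, 57 mm tall, loose, on the left; leave alone. Origin at the centre of its underside.
Things that resemble listed ones, but are neither listed nor needed, are in the scene too. Several things look just like the water_bottle: the one meant starts nearest to the robot's base.

How it is judged:
By the outcome, as a careful person would: the job done as asked, in the order asked, and still so for the second after the job is handed in, with the robot touching nothing.
It also fails if it takes over 54 s, if anything falls off the work surface, if the arm or the gripper's body presses on something with over 40 N, if the wrist force passes 120 N, or if a joint passes its speed limit or range.

## Working session

There is one attempt and no reset: what is moved stays moved. The work goes in short steps, Python scripts to look and compute and a tool call to move; the robot and the scene stay as the last step left them, time stands still between calls to the robot, and variables do not carry over. Pictures are saved under pics/ and viewed, about 8 in all and at most 12, crops included, and the job is handed in when it is done.

Besides the shell and the picture viewer there is one more tool, called after "Call:" as name(argument=value, ...) on one line, values as JSON. carry_out: Moves the arm, as the interface text tells. Its arguments: {"type":"object","properties":{"targets":{"type":"array","items":{"type":"number"}},"squeeze":{"type":"number"}},"required":["targets"]}

```bash
ls; mkdir -p pics; python3 - <<'E'
from bench import r
import cv2
print(r.get_obs())
for n in("scene","top"):
    f=r.grab_frame(n); cv2.imwrite(f"pics/{n}0.png",f); print(n,r.camera_info(n))
E
```

```text
pics
{'clock': 0.0, 'joints': array([-1.28809779,  0.47776342,  0.02235398,  1.55646901, -0.01152588,
        1.10931746, -0.0831119 ]), 'qvel': array([-0.00165734,  0.00152548, -0.00166738, -0.00036032,  0.00075427,
        0.00028134, -0.00039447]), 'tau': array([ 1.63345217e-04, -5.96460021e+01,  1.60761852e+00, -2.81209660e+01,
        1.23438437e-02,  9.16521123e-03, -8.98071420e-06]), 'tcp_pos': array([0.25691089, 0.62354135, 0.23034318]), 'orientation': array([ 0.30516841,  1.54920376, -0.30803219]), 'contact_force': array([-0.2467865 , -0.50534699, -0.17368112]), 'moment': array([ 0.05000559, -0.02232521,  0.00658432]), 'grip_width': 0.0852681959432555}
scene {'fx': 439.99904715086717, 'fy': 439.99904715086717, 'cx': 256.06117445370637, 'cy': 189.50811267185898, 'D': array([-0.08437597,  0.        ,  0.        ,  0.        ,  0.        ]), 'xyz': array([-0.14750095,  1.21923291,  1.02042367]), 'orientation': array([ 0.33475991, -1.1810996 , -2.37633163])}
top {'fx': 411.2261893741422, 'fy': 411.2261893741422, 'cx': 248.70002375569857, 'cy': 187.22071140835095, 'D': array([0.0516396, 0.       , 0.       , 0.       , 0.       ]), 'xyz': array([0.26602148, 0.09950471, 1.22487314]), 'orientation': array([ 0.15850876, -0.14769272, -1.59118643])}
```

View pics/scene0.png

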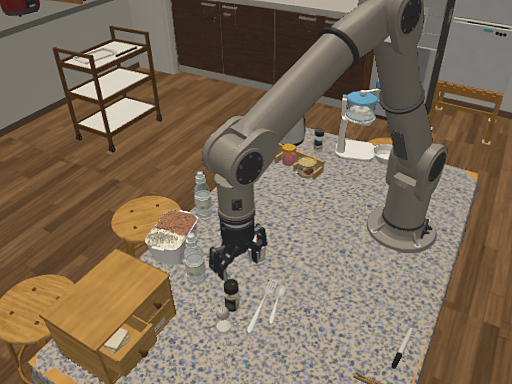

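View pics/top0.png

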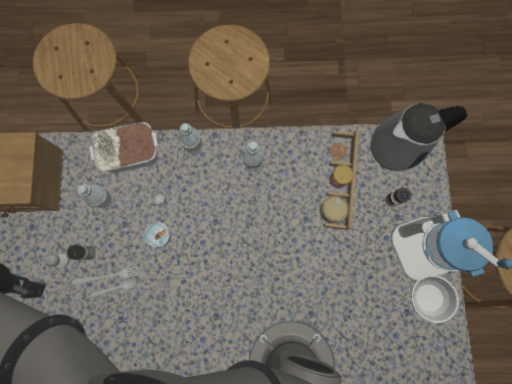

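Top view: bottles at about (190,137), (253,152) and (95,195). The stand is at about (343,180), with the pad bay at (339,151), the jar at (343,175) and the tin at (335,209). Next I'll compute positions and take an enlarged crop.

```bash
cat > h.py <<'E'
import numpy as np, cv2
from scipy.spatial.transform import Rotation as R
F=np.diag([1.,-1,-1])
def K(c): return np.array([[c["fx"],0,c["cx"]],[0,c["fy"],c["cy"]],[0,0,1]])
def pix2w(c,uv,z=0.):
    n=cv2.undistortPoints(np.array(uv,float).reshape(-1,1,2),K(c),c["D"]).reshape(-1,2)
    d=np.c_[n,np.ones(len(n))]@F@R.from_rotvec(c["orientation"]).as_matrix().T
    return c["xyz"]+d*((z-c["xyz"][2])/d[:,2])[:,None]
def w2pix(c,P):
    M=(R.from_rotvec(c["orientation"]).as_matrix()@F).T
    return cv2.projectPoints(np.array(P,float).reshape(-1,1,3),cv2.Rodrigues(M)[0],-M@c["xyz"],K(c),c["D"])[0].reshape(-1,2)
E
python3 - <<'E'
from bench import r
from h import *
c=r.camera_info("top")
print("base px",w2pix(c,[0,0,0]))
for n,uv,z in[("b1cap",(185,128),.182),("b2cap",(252,146),.182),("b3cap",(84,188),.182)]: print(n,pix2w(c,[uv],z), np.hypot(*pix2w(c,[uv],z)[0,:2]))
f=cv2.imread("pics/top0.png")
cv2.imwrite("pics/crop1.png",cv2.resize(f[115:245,220:370],None,fx=5,fy=4.6*5/4.6*.92,interpolation=cv2.INTER_CUBIC)[:600])
cv2.imwrite("pics/crop1.png",cv2.resize(f[120:240,220:370],None,fx=5,fy=5,interpolation=cv2.INTER_CUBIC))
E
```

```text
base px [[291.15176868 365.89805056]]
b1cap [[0.63621759 0.26933659 0.182     ]] 0.6908798876988751
b2cap [[0.58174997 0.09263808 0.182     ]] 0.5890796554852954
b3cap [[0.48063591 0.5277156  0.182     ]] 0.7137889301224705
```

View pics/crop1.png

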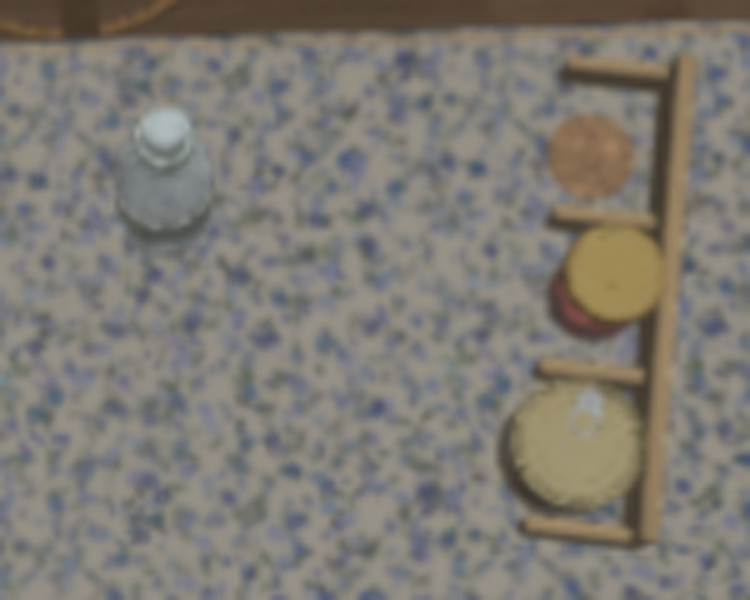

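The crop shows the nearest bottle, with its cap at orig. (252.5,146.5). The other candidates are at (190,137) and (95,195), 0.69 and 0.71 m from the base against 0.59 m, so this is the one meant. The free bay with the pad is at (338,151), the far bay. The jar and tin are in the other two.

```bash
python3 - <<'E'
from bench import r
from h import *
np.set_printoptions(precision=4,suppress=True)
c=r.camera_info("top")
o=lambda p:(np.array(p,float)+.5)/5-.5+[220,120]
cap=pix2w(c,o([(163,131)]),.182); near=pix2w(c,o([(163,236)]),0)
print("cap",cap,"near base edge",near, "centre from shoulder sides z.12",pix2w(c,o([(115,185),(213,185)]),.10))
pad=pix2w(c,o([(590,155)]),.001)[0]; print("pad",pad,"pad diam",np.ptp(pix2w(c,o([(548,155),(633,155)]),.001),axis=0))
w=pix2w(c,o([(564,67),(551,215),(538,368),(521,524)]),.032); print("wall fronts",w, np.linalg.norm(np.diff(w,axis=0),axis=1))
b=pix2w(c,o([(685,57),(649,543)]),.055); print("board",b,np.linalg.norm(b[1]-b[0]))
# fit stand pose from wall fronts + pad (pad in bay y=+94 or -94)
yy=b[0]-b[1]; yaw=np.arctan2(-yy[0],yy[1]); print("yaw board",np.degrees(yaw))
yy=w[0]-w[3]; yaw2=np.arctan2(-yy[0],yy[1]); print("yaw walls",np.degrees(yaw2))
ob=r.get_obs(); print(R.from_rotvec(ob["orientation"]).as_matrix())
for z,p in((.182,cap),): print("bottle-cap reprojection base centre px",w2pix(c,[[cap[0,0],cap[0,1],0]]))
E
```

```text
cap [[0.5823 0.0921 0.182 ]] near base edge [[0.5706 0.0926 0.    ]] centre from shoulder sides z.12 [[0.5762 0.1195 0.1   ]
 [0.5746 0.0641 0.1   ]]
pad [ 0.6142 -0.171   0.001 ] pad diam [0.0015 0.0518 0.    ]
wall fronts [[ 0.6609 -0.1521  0.032 ]
 [ 0.5691 -0.1387  0.032 ]
 [ 0.4768 -0.1253  0.032 ]
 [ 0.3854 -0.1098  0.032 ]] [0.0928 0.0933 0.0927]
board [[ 0.6572 -0.2187  0.055 ]
 [ 0.3706 -0.177   0.055 ]] 0.28958992350482265
yaw board -98.27313575814712
yaw walls -98.7355700738972
[[-0.0005  0.3809  0.9246]
 [-0.0015  0.9246 -0.3809]
 [-1.     -0.0016  0.0001]]
bottle-cap reprojection base centre px [[252.2564 163.1078]]
```

```bash
cat >> h.py <<'E'
def tool(az,tilt):
    a,t=np.radians([az,tilt]); h=np.array([np.cos(a),np.sin(a),0]); u=np.array([0,0,1.])
    x=np.sin(t)*h-np.cos(t)*u; z=np.cos(t)*h+np.sin(t)*u
    return R.from_matrix(np.c_[x,np.cross(z,x),z])
def rel(ob,p,az,tilt):
    R0=R.from_rotvec(ob["orientation"])
    return np.round(np.r_[R0.inv().apply(np.array(p)-ob["tcp_pos"]),np.degrees((R0.inv()*tool(az,tilt)).as_rotvec())/5],4)
E
python3 - <<'E'
from bench import r
from h import *
np.set_printoptions(precision=4,suppress=True)
ob=r.get_obs(); R0=R.from_rotvec(ob["orientation"]); w=r.camera_info("wrist")
print("cam in tool",R0.inv().apply(w["xyz"]-ob["tcp_pos"]),(R0.inv()*R.from_rotvec(w["orientation"])).apply([0,0,-1]))
print(rel(ob,[.535,.20,.26],-65,30))
c=r.camera_info("top"); B=np.array([.5823,.0921,0])
print("edge px",w2pix(c,[B+[-.0285,0,0],B+[-.0285,0,.139],B+[0,0,.182]]), "table edge",pix2w(c,[(253,125)]))
E
```

```text
cam in tool [-0.1426  0.001  -0.0749] [ 0.9553 -0.001   0.2957]
[-0.029  -0.2858  0.4185  8.327  -5.7103 -2.2133]
edge px [[252.5033 172.1427]
 [252.4913 160.4636]
 [252.1986 145.7936]] table edge [[0.7049 0.0865 0.    ]]
```

Call:
carry_out(targets=[0.034,-0.003,-0.029,0.042,0.83,-0.57,-0.22,0.034,-0.006,-0.057,0.084,1.67,-1.14,-0.44,0.034,-0.009,-0.086,0.125,2.5,-1.71,-0.66,0.034,-0.012,-0.114,0.167,3.33,-2.28,-0.88,0.034,-0.015,-0.143,0.209,4.16,-2.86,-1.1,0.034,-0.018,-0.172,0.251,5.0,-3.43,-1.33,0.034,-0.02,-0.2,0.293,5.83,-4.0,-1.55,0.034,-0.023,-0.229,0.334,6.66,-4.57,-1.77,0.034,-0.026,-0.257,0.376,7.5,-5.14,-1.99,0.034,-0.029,-0.286,0.418,8.33,-5.71,-2.21,0.034,-0.029,-0.286,0.418,8.33,-5.71,-2.21,0.034,-0.029,-0.286,0.418,8.33,-5.71,-2.21])

```text
clock: 1.6
tcp_pos: [0.534, 0.2006, 0.2595]
orientation: [0.591, 0.93, -1.024]
contact_force: [-0.5, 1.4, 1.1]
grip_width: 0.0337
```

```bash
python3 - <<'E'
from bench import r
from h import *
np.set_printoptions(precision=4,suppress=True)
ob=r.get_obs(); print(ob["tcp_pos"],R.from_rotvec(ob["orientation"]).as_matrix(),ob["joints"],ob["grip_width"])
c=r.camera_info("wrist"); f=r.grab_frame("wrist"); cv2.imwrite("pics/w1.png",f); print(w2pix(c,[[.5823,.0921,0],[.5823,.0921,.182]]))
np.save("w1.npy",c,allow_pickle=True)
g=r.grab_frame("scene"); cv2.imwrite("pics/s1.png",g)
c=r.camera_info("scene"); print(w2pix(c,[[.5823,.0921,0],[.5823,.0921,.182]]))
E
```

```text
[0.534  0.2006 0.2595] [[ 0.211   0.906   0.3669]
 [-0.4525  0.4232 -0.785 ]
 [-0.8665 -0.0004  0.4993]] [-1.0916  0.357   0.435   1.8259  0.3953  1.1498 -0.427 ] 0.033744644689757804
[[252.4833 131.9085]
 [251.4787 251.833 ]]
[[243.1639 191.9514]
 [241.6821 151.5587]]
```

View pics/w1.png

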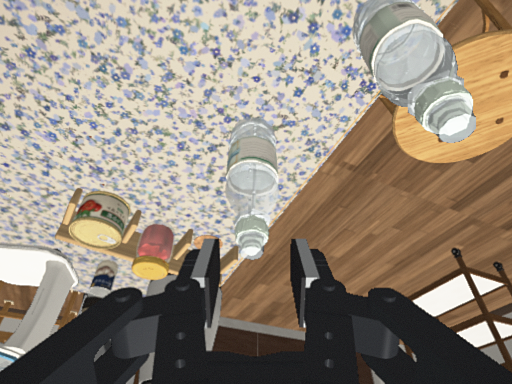

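View pics/s1.png

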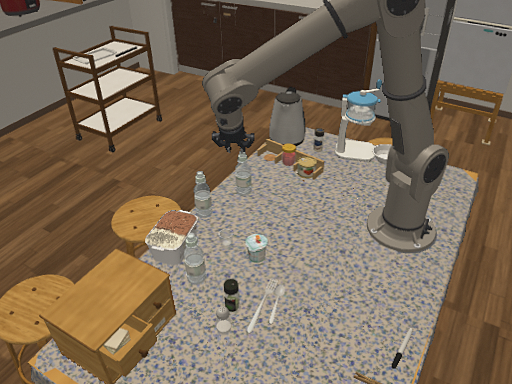

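The wrist view shows the bottle between the fingers ahead (cap at about (251,251)), and the predicted cap position agrees. The scene view, cap at (242,153), agrees too. So the bottle is at (0.582, 0.092) and the bay centre at about (0.613, -0.174), yaw -98.5°. Next step is to descend behind the bottle.

```bash
python3 - <<'E'
from bench import r
from h import *
ob=r.get_obs()
print(rel(ob,[.549,.15,.26],-60,30),rel(ob,[.549,.15,.04],-60,30),rel(ob,[.549,.15,.012],-60,30))
E
```

```text
[ 0.0261 -0.0082  0.046  -0.8436 -0.0112  0.4884] [ 0.2168 -0.0081 -0.0638 -0.8436 -0.0112  0.4884] [ 0.241  -0.0081 -0.0777 -0.8436 -0.0112  0.4884]
```

Call:
carry_out(targets=[0.034,0.013,-0.004,0.023,-0.42,0,0.24,0.034,0.026,-0.008,0.046,-0.84,0,0.49,0.034,0.058,-0.008,0.0277,-0.84,0,0.49,0.034,0.09,-0.008,0.0094,-0.84,0,0.49,0.034,0.122,-0.008,-0.009,-0.84,0,0.49,0.034,0.154,-0.008,-0.0274,-0.84,0,0.49,0.034,0.186,-0.008,-0.0457,-0.84,0,0.49,0.034,0.217,-0.008,-0.0638,-0.84,0,0.49,0.034,0.229,-0.008,-0.071,-0.84,0,0.49,0.034,0.241,-0.008,-0.0777,-0.84,0,0.49,0.034,0.241,-0.008,-0.0777,-0.84,0,0.49])

```text
clock: 3.08
tcp_pos: [0.5491, 0.1503, 0.0119]
orientation: [0.547, 0.947, -0.946]
contact_force: [-0.3, -0.1, 1.1]
grip_width: 0.0342
```

```bash
python3 - <<'E'
from bench import r
from h import *
np.set_printoptions(precision=4,suppress=True)
ob=r.get_obs(); print(ob["clock"],ob["tcp_pos"],ob["contact_force"],ob["joints"])
c=r.camera_info("wrist"); f=r.grab_frame("wrist"); print(w2pix(c,[[.582,.092,0],[.582,.092,.182]]))
cv2.imwrite("pics/w2.png",f)
# plan: arc of bottle centres, TCP 32 mm behind
n=23; az=np.linspace(-60,-98.5,n); 
st=np.linalg.norm([.041,-.197])/(n-1)*1.02
B=np.array([.582,.092]);
off=.033
H=lambda a:np.array([np.cos(np.radians(a)),np.sin(np.radians(a))])
for d in(.058,.050,.042,.034): print("app",d,rel(ob,np.r_[B-d*H(-60),.012],-60,30))
for i in range(n):
    print(i,np.round(B,4),rel(ob,np.r_[B-off*H(az[i]),.012],az[i],30)); 
    if i<n-1: B=B+st*H((az[i]+az[i+1])/2)
E
```

```text
3.075 [0.5491 0.1503 0.0119] [-0.2685 -0.0753  1.0502] [-0.9958  0.711   0.4242  2.0316  0.4693  0.5681 -0.5451]
[[252.4329 293.5608]
 [249.5668 863.1791]]
app 0.058 [ 0.0044 -0.0006  0.0078  0.0035 -0.0099 -0.0015]
app 0.05 [ 0.0084 -0.0006  0.0147  0.0035 -0.0099 -0.0015]
app 0.042 [ 0.0124 -0.0006  0.0217  0.0035 -0.0099 -0.0015]
app 0.034 [ 0.0164 -0.0006  0.0286  0.0035 -0.0099 -0.0015]
0 [0.582 0.092] [ 0.0169 -0.0006  0.0295  0.0035 -0.0099 -0.0015]
1 [0.5865 0.0839] [ 0.0215  0.0002  0.0376  0.3067 -0.0099 -0.1763]
2 [0.5908 0.0756] [ 0.0262  0.0008  0.0457  0.6099 -0.0099 -0.3512]
3 [0.5949 0.0672] [ 0.0309  0.0011  0.0538  0.913  -0.0099 -0.5261]
4 [0.5986 0.0586] [ 0.0356  0.0011  0.0619  1.2162 -0.0099 -0.701 ]
5 [0.6022 0.05  ] [ 0.0403  0.0008  0.0701  1.5194 -0.0099 -0.8758]
6 [0.6054 0.0412] [ 0.045   0.0002  0.0782  1.8226 -0.0099 -1.0507]
7 [0.6084 0.0324] [ 0.0496 -0.0006  0.0863  2.1258 -0.0099 -1.2256]
8 [0.6111 0.0235] [ 0.0543 -0.0017  0.0944  2.429  -0.0098 -1.4004]
9 [0.6135 0.0145] [ 0.0589 -0.0032  0.1024  2.7321 -0.0098 -1.5753]
10 [0.6157 0.0054] [ 0.0635
[... 193 characters left out ...]
05 -0.0222] [ 0.0771 -0.0117  0.134   3.9449 -0.0097 -2.2748]
14 [ 0.6215 -0.0315] [ 0.0816 -0.0145  0.1418  4.2481 -0.0097 -2.4496]
15 [ 0.6223 -0.0408] [ 0.086  -0.0176  0.1495  4.5513 -0.0097 -2.6245]
16 [ 0.6227 -0.0501] [ 0.0904 -0.0209  0.1571  4.8544 -0.0096 -2.7994]
17 [ 0.6229 -0.0594] [ 0.0947 -0.0246  0.1646  5.1576 -0.0096 -2.9743]
18 [ 0.6228 -0.0687] [ 0.099  -0.0285  0.172   5.4608 -0.0096 -3.1491]
19 [ 0.6224 -0.078 ] [ 0.1032 -0.0326  0.1793  5.764  -0.0095 -3.324 ]
20 [ 0.6218 -0.0874] [ 0.1073 -0.037   0.1864  6.0672 -0.0095 -3.4989]
21 [ 0.6208 -0.0966] [ 0.1114 -0.0417  0.1935  6.3704 -0.0095 -3.6737]
22 [ 0.6196 -0.1059] [ 0.1154 -0.0466  0.2004  6.6735 -0.0094 -3.8486]
```

View pics/w2.png

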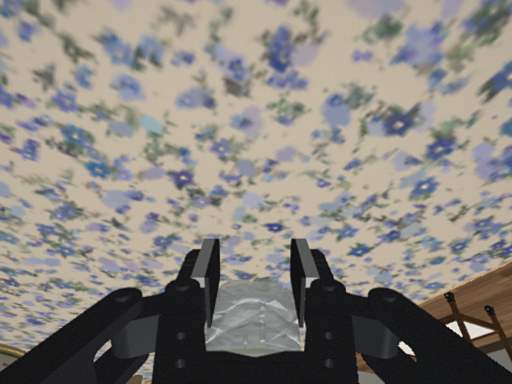

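Call:
carry_out(targets=[0.034,0.0044,0,0.0078,0,0,0,0.034,0.0084,0,0.0147,0,0,0,0.034,0.0124,0,0.0217,0,0,0,0.034,0.0149,0,0.0258,0,0,0,0.034,0.0169,0,0.0295,0,0,0,0.034,0.0192,0,0.0335,0.15,0,-0.09,0.034,0.0215,0.0002,0.0376,0.31,0,-0.18,0.034,0.0238,0.0005,0.0416,0.46,0,-0.26,0.034,0.0262,0.0008,0.0457,0.61,0,-0.35,0.034,0.0285,0.001,0.0497,0.76,0,-0.44,0.034,0.0309,0.0011,0.0538,0.91,0,-0.53,0.034,0.0309,0.0011,0.0538,0.91,0,-0.53])

```text
clock: 4.62
tcp_pos: [0.5817, 0.0964, 0.0127]
orientation: [0.595, 0.927, -1.029]
contact_force: [0.4, -0.0, -0.2]
grip_width: 0.0336
```

```bash
python3 - <<'E'
from bench import r
from h import *
np.set_printoptions(precision=4,suppress=True)
ob=r.get_obs(); print(ob["clock"],ob["tcp_pos"],ob["contact_force"])
f=r.grab_frame("wrist"); t=r.grab_frame("top"); c=r.camera_info("top")
B=np.array([.5949,.0672,0]); print(w2pix(c,[B,B+[0,0,.182]]))
cv2.imwrite("pics/a3.png",np.hstack([cv2.resize(f[200:384,130:390],None,fx=1.5,fy=1.5),cv2.resize(t[110:212,210:370],(400,276),interpolation=cv2.INTER_CUBIC)]))
E
```

```text
4.625 [0.5817 0.0964 0.0127] [ 0.44   -0.0434 -0.2488]
[[260.2395 158.913 ]
 [261.4992 140.9465]]
```

View pics/a3.png

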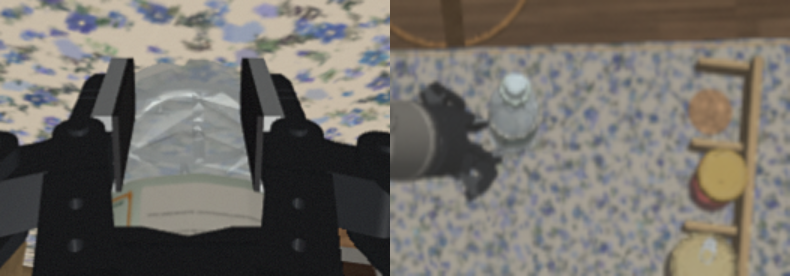

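Wrist and top views show the bottle upright between the fingertips, cap at top pixel (260,141) as predicted. I'll continue along the arc.

```bash
cat > plan.py <<'E'
import sys
from bench import r
from h import *
n=23; AZ=np.linspace(-60,-98.5,n); st=np.linalg.norm([.041,-.197])/(n-1)*1.02
H=lambda a:np.array([np.cos(np.radians(a)),np.sin(np.radians(a))])
P=[np.array([.582,.092])]
for i in range(n-1): P.append(P[-1]+st*H((AZ[i]+AZ[i+1])/2))
P=np.array(P)
def go(ob,ss):
    out=[]
    for s in ss:
        a=np.interp(s,range(n),AZ); b=[np.interp(s,range(n),P[:,k]) for k in(0,1)]
        out.append(rel(ob,np.r_[b-.033*H(a),.012],a,30))
    return np.array(out)
E
python3 - <<'E'
from plan import *
np.set_printoptions(precision=4,suppress=True)
ob=r.get_obs(); print(np.round(go(ob,3+np.array([.35,.9,1.55,2.2,2.9,3.6,4.3,5,5.6,6.1,6.4])),4))
E
```

```text
[[ 0.002   0.0001  0.0022  0.099  -0.0086 -0.0611]
 [ 0.0046  0.0006  0.0066  0.2657 -0.0086 -0.1573]
 [ 0.0076  0.001   0.0119  0.4628 -0.0087 -0.271 ]
 [ 0.0106  0.0013  0.0172  0.6599 -0.0087 -0.3847]
 [ 0.0139  0.0015  0.0229  0.8721 -0.0087 -0.5071]
 [ 0.0172  0.0016  0.0286  1.0843 -0.0088 -0.6295]
 [ 0.0205  0.0015  0.0342  1.2965 -0.0088 -0.7519]
 [ 0.0238  0.0013  0.0399  1.5087 -0.0088 -0.8744]
 [ 0.0266  0.0009  0.0448  1.6907 -0.0089 -0.9793]
 [ 0.0289  0.0006  0.0489  1.8422 -0.0089 -1.0667]
 [ 0.0303  0.0004  0.0513  1.9332 -0.0089 -1.1192]]
```

Call:
carry_out(targets=[0.034,0.002,0,0.0022,0.1,0,-0.06,0.034,0.0046,0.0006,0.0066,0.27,0,-0.16,0.034,0.0076,0.001,0.0119,0.46,0,-0.27,0.034,0.0106,0.0013,0.0172,0.66,0,-0.38,0.034,0.0139,0.0015,0.0229,0.87,0,-0.51,0.034,0.0172,0.0016,0.0286,1.08,0,-0.63,0.034,0.0205,0.0015,0.0342,1.3,0,-0.75,0.034,0.0238,0.0013,0.0399,1.51,0,-0.87,0.034,0.0266,0.0009,0.0448,1.69,0,-0.98,0.034,0.0289,0.0006,0.0489,1.84,0,-1.07,0.034,0.0303,0.0004,0.0513,1.93,0,-1.12])

```text
clock: 6.1
tcp_pos: [0.6067, 0.0425, 0.012]
orientation: [0.695, 0.882, -1.204]
contact_force: [-0.7, 0.9, 0.4]
grip_width: 0.034
```

```bash
python3 - <<'E'
from plan import *
np.set_printoptions(precision=4,suppress=True)
ob=r.get_obs(); print(ob["tcp_pos"],ob["contact_force"],ob["joints"]);print(np.round(go(ob,9.4+np.array([.35,.9,1.55,2.2,2.9,3.6,4.3,5,5.6,6.1,6.4])),4))
E
```

```text
[0.6067 0.0425 0.012 ] [-0.6688  0.8517  0.4132] [-0.7626  0.7645  0.4347  1.9053  0.3607  0.6562 -0.4896]
[[ 0.0014  0.0004  0.0025  0.0996 -0.0073 -0.0533]
 [ 0.004   0.0008  0.0069  0.2663 -0.0073 -0.1495]
 [ 0.007   0.0013  0.0122  0.4634 -0.0072 -0.2632]
 [ 0.01    0.0016  0.0175  0.6604 -0.0072 -0.3769]
 [ 0.0133  0.0018  0.0232  0.8726 -0.0072 -0.4993]
 [ 0.0166  0.0019  0.0288  1.0849 -0.0071 -0.6218]
 [ 0.0199  0.0017  0.0345  1.2971 -0.0071 -0.7442]
 [ 0.0232  0.0015  0.0402  1.5093 -0.007  -0.8666]
 [ 0.026   0.0013  0.0451  1.6912 -0.007  -0.9716]
 [ 0.0283  0.0009  0.0491  1.8428 -0.007  -1.059 ]
 [ 0.0297  0.0007  0.0516  1.9337 -0.007  -1.1115]]
```

Call:
carry_out(targets=[0.034,0.0014,0.0004,0.0025,0.1,0,-0.05,0.034,0.004,0.0008,0.0069,0.27,0,-0.15,0.034,0.007,0.0013,0.0122,0.46,0,-0.26,0.034,0.01,0.0016,0.0175,0.66,0,-0.38,0.034,0.0133,0.0018,0.0232,0.87,0,-0.5,0.034,0.0166,0.0019,0.0288,1.08,0,-0.62,0.034,0.0199,0.0017,0.0345,1.3,0,-0.74,0.034,0.0232,0.0015,0.0402,1.51,0,-0.87,0.034,0.026,0.0013,0.0451,1.69,0,-0.97,0.034,0.0283,0.0009,0.0491,1.84,0,-1.06,0.034,0.0297,0.0007,0.0516,1.93,0,-1.11])

```text
clock: 7.48
tcp_pos: [0.6213, -0.0156, 0.012]
orientation: [0.795, 0.828, -1.377]
contact_force: [-0.7, 0.0, 0.2]
grip_width: 0.0339
```

```bash
python3 - <<'E'
from plan import *
np.set_printoptions(precision=4,suppress=True)
ob=r.get_obs(); print(ob["tcp_pos"],ob["contact_force"]);print(np.round(go(ob,15.8+np.array([.35,.9,1.55,2.2,2.9,3.6,4.3,4.9,5.5,5.9,6.2])),4))
t=r.grab_frame("top"); c=r.camera_info("top")
b=[np.interp(15.8,range(n),P[:,k]) for k in(0,1)]; print(b,w2pix(c,[[*b,.182]]))
cv2.imwrite("pics/t4.png",cv2.resize(t[110:230,230:370],None,fx=5,fy=5,interpolation=cv2.INTER_CUBIC))
E
```

```text
[ 0.6213 -0.0156  0.012 ] [-0.6853  0.009   0.1576]
[[ 0.0014  0.0003  0.0025  0.1021 -0.0055 -0.0563]
 [ 0.004   0.0008  0.0069  0.2688 -0.0054 -0.1525]
 [ 0.007   0.0012  0.0122  0.4659 -0.0054 -0.2662]
 [ 0.0101  0.0015  0.0175  0.6629 -0.0054 -0.3799]
 [ 0.0134  0.0017  0.0232  0.8751 -0.0054 -0.5024]
 [ 0.0167  0.0017  0.0288  1.0873 -0.0053 -0.6248]
 [ 0.0199  0.0017  0.0345  1.2995 -0.0053 -0.7473]
 [ 0.0227  0.0015  0.0394  1.4814 -0.0053 -0.8522]
 [ 0.0256  0.0012  0.0443  1.6633 -0.0053 -0.9572]
 [ 0.0274  0.001   0.0475  1.7846 -0.0053 -1.0272]
 [ 0.0288  0.0008  0.05    1.8755 -0.0052 -1.0796]]
[np.float64(0.6226440744529537), np.float64(-0.04820558659008956)] [[304.7472 129.6754]]
```

View pics/t4.png

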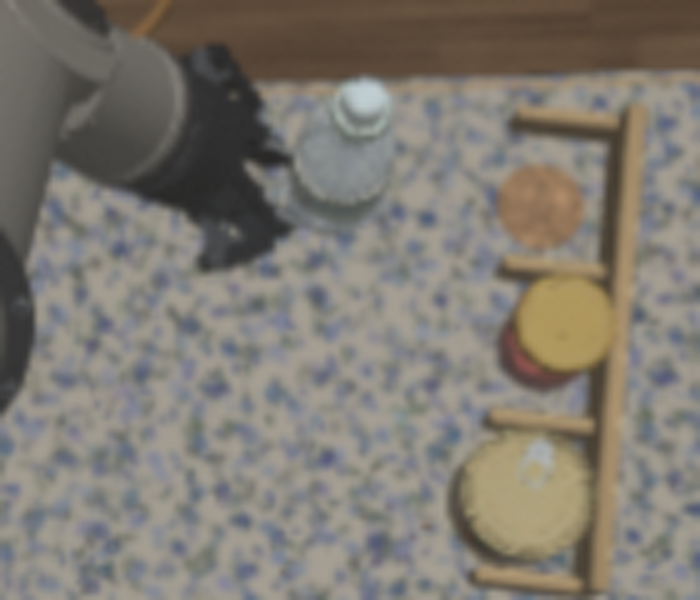

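The bottle is upright and laterally on the path. Its cap is at (302.4,130.2), about 5 mm nearer the tool than modelled, so the offset is about 28 mm. Nothing else has moved.

Call:
carry_out(targets=[0.034,0.0014,0.0003,0.0025,0.1,0,-0.06,0.034,0.004,0.0008,0.0069,0.27,0,-0.15,0.034,0.007,0.0012,0.0122,0.47,0,-0.27,0.034,0.0101,0.0015,0.0175,0.66,0,-0.38,0.034,0.0134,0.0017,0.0232,0.88,0,-0.5,0.034,0.0167,0.0017,0.0288,1.09,0,-0.62,0.034,0.0199,0.0017,0.0345,1.3,0,-0.75,0.034,0.0227,0.0015,0.0394,1.48,0,-0.85,0.034,0.0256,0.0012,0.0443,1.66,0,-0.96,0.034,0.0274,0.001,0.0475,1.78,0,-1.03,0.034,0.0288,0.0008,0.05,1.88,0,-1.08])

```text
clock: 8.9
tcp_pos: [0.6245, -0.0738, 0.0121]
orientation: [0.892, 0.767, -1.544]
contact_force: [-0.4, -0.4, 0.2]
grip_width: 0.034
```

```bash
python3 - <<'E'
from plan import *
np.set_printoptions(precision=4,suppress=True)
ob=r.get_obs(); p=ob["tcp_pos"];print(p,ob["contact_force"])
h=H(-98.5); bay=np.array([.613,-.174])
b=p[:2]+.028*h; d=bay-b; print("bottle est",b,"along",d@h,"lateral",d@[-h[1],h[0]])
t=r.grab_frame("top"); c=r.camera_info("top"); print(w2pix(c,[[*b,.182]]))
T=np.r_[bay-.028*h,.012]; print(rel(ob,T,-98.5,30), rel(ob,np.r_[bay-.038*h,.012],-98.5,30))
cv2.imwrite("pics/t5.png",cv2.resize(t[110:230,230:370],None,fx=5,fy=5,interpolation=cv2.INTER_CUBIC))
E
```

```text
[ 0.6245 -0.0738  0.0121] [-0.3841 -0.3638  0.2007]
bottle est [ 0.6203 -0.1015] along 0.07280068326284343 lateral 0.003466786196395126
[[324.9838 129.9211]]
[ 0.0365  0.0036  0.063  -0.0183 -0.004   0.0061] [ 0.0315  0.0036  0.0543 -0.0183 -0.004   0.0061]
```

View pics/t5.png

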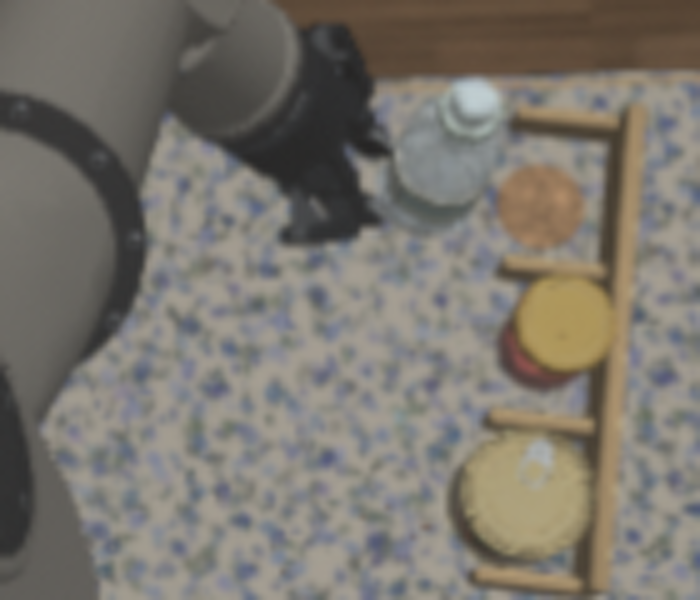

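Cap at (324.8,129.6), as predicted with the 28 mm offset. I'll push straight into the bay, stopping about 10 mm short.

Call:
carry_out(targets=[0.034,0.0015,0.0003,0.0026,0,0,0,0.034,0.004,0.0009,0.007,0,0,0,0.034,0.007,0.0016,0.0121,0,0,0,0.034,0.01,0.0022,0.0173,0,0,0,0.034,0.013,0.0027,0.0225,0,0,0,0.034,0.016,0.0031,0.0277,0,0,0,0.034,0.019,0.0034,0.0329,0,0,0,0.034,0.022,0.0036,0.038,0,0,0,0.034,0.025,0.0036,0.0433,0,0,0,0.034,0.0275,0.0036,0.0476,0,0,0,0.034,0.0295,0.0036,0.0511,0,0,0,0.034,0.031,0.0036,0.0537,0,0,0])

```text
clock: 10.45
tcp_pos: [0.6187, -0.1364, 0.0122]
orientation: [0.892, 0.766, -1.545]
contact_force: [0.4, 1.3, 0.3]
grip_width: 0.0341
```

```bash
python3 - <<'E'
from plan import *
np.set_printoptions(precision=4,suppress=True)
ob=r.get_obs(); p=ob["tcp_pos"];print(p,ob["contact_force"])
h=H(-98.5); bay=np.array([.613,-.174])
b=p[:2]+.028*h; d=bay-b; print("bottle est",b,"along",d@h,"lateral",d@[-h[1],h[0]])
t=r.grab_frame("top"); c=r.camera_info("top"); print(w2pix(c,[[*b,.182]]))
cv2.imwrite("pics/t6.png",np.hstack([cv2.resize(t[110:200,290:370],None,fx=6,fy=6,interpolation=cv2.INTER_CUBIC)]))
E
```

```text
[ 0.6187 -0.1364  0.0122] [0.4256 1.3432 0.2535]
bottle est [ 0.6145 -0.1641] along 0.010035073455080937 lateral -3.247469897708303e-05
[[348.9436 131.3156]]
```

View pics/t6.png

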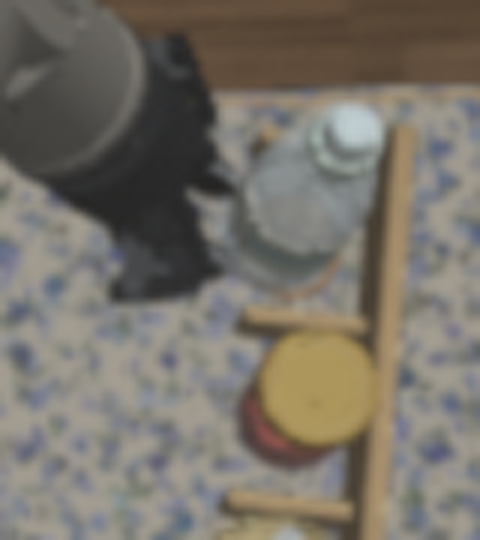

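Cap at (349.1,131.3), as predicted, upright and centred. I'll creep in the last stretch, reading force.

Call:
carry_out(targets=[0.034,0.001,0,0.0017,0,0,0,0.034,0.002,0,0.0035,0,0,0,0.034,0.003,0,0.0052,0,0,0,0.034,0.004,0,0.0069,0,0,0,0.034,0.004,0,0.0069,0,0,0])

```text
clock: 11.12
tcp_pos: [0.6172, -0.145, 0.0123]
orientation: [0.892, 0.766, -1.546]
contact_force: [0.5, -0.2, 0.3]
grip_width: 0.0338
```

Call:
carry_out(targets=[0.034,0.0006,0,0.001,0,0,0,0.034,0.0012,0,0.0021,0,0,0,0.034,0.0012,0,0.0021,0,0,0])

```text
clock: 11.5
tcp_pos: [0.6168, -0.1476, 0.0124]
orientation: [0.892, 0.766, -1.546]
contact_force: [-0.4, 0.5, -1.0]
grip_width: 0.0337
```

Call:
carry_out(targets=[0.034,0.0005,0,0.0009,0,0,0,0.034,0.001,0,0.0017,0,0,0,0.034,0.001,0,0.0017,0,0,0])

```text
clock: 11.88
tcp_pos: [0.6165, -0.1497, 0.0124]
orientation: [0.892, 0.766, -1.546]
contact_force: [-0.6, 0.3, 0.1]
grip_width: 0.0338
```

```bash
python3 - <<'E'
from plan import *
np.set_printoptions(precision=4,suppress=True)
ob=r.get_obs(); p=ob["tcp_pos"];print(p,ob["contact_force"])
h=H(-98.5); bay=np.array([.613,-.174])
b=p[:2]+.028*h; d=bay-b; print("bottle est",b,"along",d@h,"lateral",d@[-h[1],h[0]])
t=r.grab_frame("top"); c=r.camera_info("top"); s=r.camera_info("scene"); print(w2pix(c,[[*b,.182]]), w2pix(s,[[*b,.182],[*b,0]]))
g=r.grab_frame("scene")
cv2.imwrite("pics/t7.png",np.hstack([cv2.resize(t[110:200,290:370],(400,450),interpolation=cv2.INTER_CUBIC),cv2.resize(g[90:180,240:320],(400,450),interpolation=cv2.INTER_CUBIC)]))
E
```

```text
[ 0.6165 -0.1497  0.0124] [-0.6393  0.2578  0.0523]
bottle est [ 0.6123 -0.1774] along -0.0034716861369552356 lateral 0.0001482059725562159
[[354.0922 131.9507]] [[270.5382 118.6917]
 [270.2191 156.6513]]
```

View pics/t7.png

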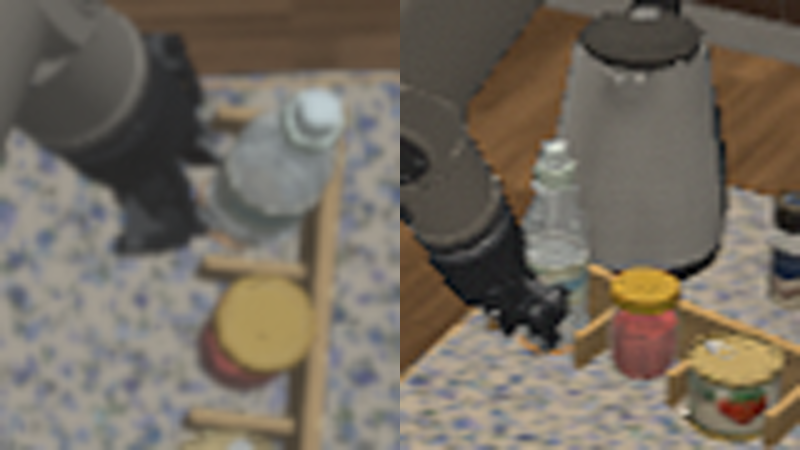

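The bottle is upright, cap at top pixel (353.3,131.6), with no back-board force yet. I'll keep creeping.

Call:
carry_out(targets=[0.034,0.0005,0,0.0009,0,0,0,0.034,0.001,0,0.0017,0,0,0,0.034,0.001,0,0.0017,0,0,0])

```text
clock: 12.35
tcp_pos: [0.6162, -0.1517, 0.0124]
orientation: [0.892, 0.765, -1.546]
contact_force: [0.6, 0.8, -0.9]
grip_width: 0.0342
```

Call:
carry_out(targets=[0.034,0.0005,0,0.0009,0,0,0,0.034,0.001,0,0.0017,0,0,0,0.034,0.001,0,0.0017,0,0,0])

```text
clock: 12.72
tcp_pos: [0.6163, -0.1524, 0.0122]
orientation: [0.893, 0.767, -1.545]
contact_force: [0.0, 4.0, 1.5]
grip_width: 0.0339
```

Force rose to 4 N and the tool stalled, so the bottle is against the back board. I'll check before backing off.

```bash
python3 - <<'E'
from plan import *
np.set_printoptions(precision=4,suppress=True)
print(r.get_obs()["contact_force"])
t=r.grab_frame("top"); c=r.camera_info("top"); h=H(-98.5)
# if bottle touches board at pad+2
for bay in([.613,-.174],[.6142,-.171]): print(w2pix(c,[[*(np.array(bay)+.002*h),.182]]))
w=r.grab_frame("wrist")
cv2.imwrite("pics/t8.png",np.hstack([cv2.resize(t[110:200,290:370],(400,450),interpolation=cv2.INTER_CUBIC),cv2.resize(w[180:384,140:370],(400,450))]))
E
```

```text
[0.0425 4.0195 1.492 ]
[[353.5346 131.8352]]
[[352.3565 131.4346]]
```

Call:
carry_out(targets=[0.034,-0.001,0,-0.0017,0,0,0,0.034,-0.003,0,-0.0052,0,0,0,0.034,-0.006,0,-0.0104,0,0,0,0.034,-0.01,0,-0.0173,0,0,0,0.034,-0.015,0,-0.026,0,0,0,0.034,-0.02,0,-0.0346,0,0,0,0.034,-0.026,0,-0.045,0,0,0,0.034,-0.032,0,-0.0554,0,0,0,0.034,-0.032,0,-0.0554,0,0,0])

```text
clock: 13.95
tcp_pos: [0.6265, -0.0873, 0.012]
orientation: [0.893, 0.768, -1.542]
contact_force: [0.1, 0.3, 0.7]
grip_width: 0.0343
```

View pics/t8.png

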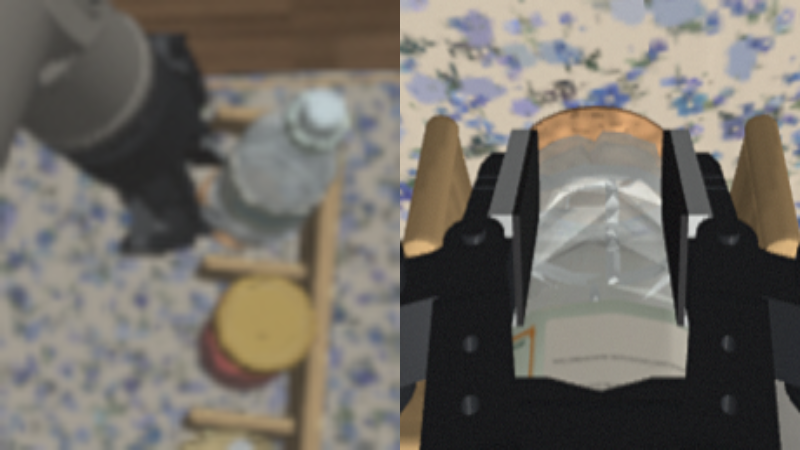

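The wrist view shows the bottle centred between the bay walls and standing on the cork pad. I've used all 12 viewings, so the final check after the retreat is numerical.

```bash
python3 - <<'E'
from plan import *
np.set_printoptions(precision=4,suppress=True)
t=r.grab_frame("top"); cv2.imwrite("pics/final.png",t); t0=cv2.imread("pics/top0.png"); c=r.camera_info("top")
k=5; up=lambda im:cv2.resize(im,None,fx=k,fy=k,interpolation=cv2.INTER_CUBIC)
old=up(cv2.resize(cv2.imread("pics/t8.png")[:,:400],(80,90),interpolation=cv2.INTER_AREA)); new=up(t[110:200,290:370])
def m(a,b,box,s):
    x0,y0,x1,y1=box; R_=cv2.matchTemplate(b,a[y0:y1,x0:x1],cv2.TM_CCOEFF_NORMED); _,v,_,p=cv2.minMaxLoc(R_); return round(v,3),(np.array(p)-[x0,y0])/s
print("cap since push",m(old,new,(285,80,360,150),k)); print("body",m(old,new,(240,120,335,240),k))
for n,(x0,y0,x1,y1) in dict(jar=(328,162,358,190),tin=(318,192,352,225),spice=(385,185,415,210)).items():
    A,B=up(t0[y0-6:y1+6,x0-6:x1+6]),up(t[y0-6:y1+6,x0-6:x1+6]); h,w=A.shape[:2]
    print(n,m(A,B,(30,30,w-30,h-30),k))
for n,(x0,y0,x1,y1) in dict(b1=(175,118,205,155),shot=(148,188,170,210),yog=(140,220,172,250)).items():
    A,B=up(t0[y0-6:y1+6,x0-6:x1+6]),up(t[y0-6:y1+6,x0-6:x1+6]); h,w=A.shape[:2]
    print(n,m(A,B,(30,30,w-30,h-30),k))
print(r.get_obs()["contact_force"])
E
```

```text
cap since push (0.988, array([0., 0.]))
body (0.989, array([0., 0.]))
jar (1.0, array([0., 0.]))
tin (1.0, array([0., 0.]))
spice (1.0, array([0., 0.]))
b1 (0.978, array([0., 0.]))
shot (0.199, array([ 4.2, -3.2]))
yog (0.303, array([-0.2,  0.2]))
[ 0.7401  0.8837 -0.6814]
```

The low scores for the shot glass and yoghurt pot are probably the arm hiding them. I'll check them in the scene camera against the earlier frame.

```bash
python3 - <<'E'
from plan import *
np.set_printoptions(precision=3,suppress=True)
g=r.grab_frame("scene"); s=cv2.imread("pics/s1.png"); c=r.camera_info("top"); sc=r.camera_info("scene")
for n,uv in dict(shot=(158,199),yog=(156,235)).items():
    p=pix2w(c,[uv],.03)[0]; u,v=w2pix(sc,[p])[0].astype(int)
    d=np.abs(g[v-18:v+18,u-14:u+14].astype(int)-s[v-18:v+18,u-14:u+14]); 
    t,t0=cv2.imread("pics/final.png"),cv2.imread("pics/top0.png"); x,y=uv
    print(n,p,(u,v),"scene mean diff",d.mean(),d.max(),"top patch brightness",t0[y-9:y+9,x-9:x+9].mean(),t[y-9:y+9,x-9:x+9].mean())
E
```

```text
shot [0.473 0.373 0.03 ] (np.int64(226), np.int64(240)) scene mean diff 1.0231481481481481 4 top patch brightness 130.31172839506172 113.57304526748972
yog [0.368 0.376 0.03 ] (np.int64(253), np.int64(252)) scene mean diff 1.0459656084656084 5 top patch brightness 157.179012345679 128.64609053497944
```

```bash
python3 -c "
from bench import r
print(r.hand_in(), r.get_obs()['clock'])"
```

```text
the job is handed in; nothing more can be done
the job is handed in; nothing more can be done
```

I pushed the nearest bottle with both fingertips, tool tilted 30° and contact worked out at about 18 mm above the table. It went along a shallow arc and then straight into the free bay. I stopped when the tool stalled with the force at 4 N against the back board, then backed off about 65 mm. The job was handed in at about 14 s.

**Bottle:** The last pictures viewed were taken just before backing off. They showed it upright, centred between the bay walls on the pad. An image match after backing off found no movement.

**Other things:** The jar, tin, spice jar and the neighbouring bottle had not moved in the top view. The shot glass and yoghurt pot did not match there, probably because the arm hid them. In the scene camera both were unchanged to within image noise.

**Disagreement:** The tool stalled about 4 mm farther in than I expected from the measured pad position. The bottle's cap was within about 1 to 2 pixels (3–5 mm) of where it should be when touching the board. I judge contact from the stall and the force rise.

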